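# Shut the egg box and press two canister lids home

### The job

Close up the three open containers by pressing lightly down on their lids with the fingertips, in this order: first the egg box until its lid is shut, then the lid of the small canister until it is fully home, and last the lid of the large canister until it is fully home. Only press: do not lift, tip or shift the containers, and leave the other things on the worktop alone.

Things in the scene. Friction and masses are not known exactly. Their poses are not given: they have to be found in the camera images.
- egg_box: A six-egg cardboard egg box with a pale brown pulp body and a blue printed patch on its lid, loose on the worktop, 106 (x) x 155 (y) x 72 mm high when shut, 0.4 kg. Origin at the centre of its underside, z up. The lid is hinged along the long +x side, 53 mm from the origin and 36 mm up; the free, opening edge is on the -x side, roughly toward the robot.
- egg_box_lid (a joint): Opening angle of the egg box lid about its hinge, rad: 0 is shut; it starts ajar at 0.18 to 0.35 and stays where it is left. About 1 to 4 N pressed straight down near the middle of the lid moves it. When shut it meets a stop that yields a little, 1 mm for about 2.5 N, and springs back.
- egg_lid_spot (a point): A good spot to press: on the top of the egg box lid, on its middle line in y, 53 mm from the hinge line (half-way to the free edge); it moves with the lid. When the lid is shut it lies at x = 0, y = 0, z = 72 mm in the egg box's frame.
- small_knob_top (a point): Top of the round knob, 20 mm across, in the middle of the lid of the small canister: a plain white round tin, 87 mm across, 110 mm high over the knob when shut, 0.75 kg, loose on the worktop. The point moves with the lid and is 110 mm above the worktop when the lid is home.
- canister_small_lid (a joint): How far the small canister's lid stands up, m: 0 is fully home; it starts 0.009 to 0.012 up, held by its tight seal, and stays where it is left. About 3 N pressed straight down moves it; home, it meets its rubber seal, which yields 1 mm for about 2.5 N and springs back.
- canister_small: The small canister. Origin at the centre of its underside, z up. Shape as told at small_knob_top.
- large_knob_top (a point): Top of the round knob, 20 mm across, in the middle of the lid of the large canister: a plain white round tin, 102 mm across, 140 mm high over the knob when shut, 0.75 kg, loose on the worktop. The point moves with the lid and is 140 mm above the worktop when the lid is home.
- canister_large_lid (a joint): How far the large canister's lid stands up, m: 0 is fully home; it starts 0.009 to 0.012 up, held by its tight seal, and stays where it is left. About 3 N pressed straight down moves it; home, it meets its rubber seal, which yields 1 mm for about 2.5 N and springs back.
- canister_large: The large canister. Origin at the centre of its underside, z up. Shape as told at large_knob_top.
- mug: Bystander: a white mug, 83 x 116 x 94 mm high, loose, standing behind the work. Origin at the centre of its underside.
- jar_nuts: Bystander: a glass jar of nuts with a red lid, 80 mm across, 141 mm high, loose, behind the work. Origin at the centre of its underside.
- salt_shaker: Bystander: a glass salt shaker with a grey top, 44 mm across, 90 mm high, loose, behind the work. Origin at the centre of its underside.
Not all that is in view belongs to the job. What is shaped like the canister_large but pink is not meant.

How it is judged:
By the outcome, as a careful person would: the job done as asked, in the order asked, and still so for the second after the job is handed in, with the robot touching nothing.
It also fails if it takes over 45 s, if anything falls off the work surface, if the arm or the gripper's body presses on something with over 40 N, if the wrist force passes 120 N, or if a joint passes its speed limit or range.

### The arm

A 6-joint arm with a two-finger parallel gripper is mounted at the origin on a cart in front of the work surface, level with it; the furniture and walls round the work are solid. World frame = base frame: x ahead of the robot, y to its left, z up, the work surface at z = 0. Lengths are in m, angles in rad, forces in N, time in s.
With the tool pointing down it reaches from about 0.225 to 0.875 m from the base axis. Payload 3.4 kg.
Tool frame: the origin (TCP) lies at the very end of the fingers, on their centre line; the grasp point (between the pads) lies 19 mm behind it; z points along the fingers, y is the line along which they close (so a half turn about z gives the same grasp; the last joint's range is limited). The gripper opens to 85 mm and grips with 20 to 120 N. Pads are 22 mm wide; open, the fingers measure 114 mm over their backs; the gripper's body (76 mm by 85 mm) begins 54 mm behind the grasp point. The pads swing forward as they close: fully open they stand 13 mm farther back than shut.
Start: joints at [-1.372, 0.276, 1.505, -0, 1.361, -0.121], TCP at [0.181, -0.546, 0.231] pointing down, gripper open.
Joint ranges: [-2.89, 2.89], [-0.75, 2.08], [0.22, 2.7], [-1.18, 4.32], [0.11, 2.71], [-2.7, 2.7]. Speed limits (rad/s): [2.57, 2.57, 3.14, 3.14, 3.14, 3.14].

### API

Orientations are given as a unit quaternion [w, x, y, z].
In Python, from rig import get_state, optics, sign_off gives the robot as it stands.
- The arm moves only by the tool send_rows, never from a script. Its argument "increments" is a list of rows, each an object with "gripper": the gripper's target within -1 to 1 (shut at 1, half-way at 0, fully open at -1); "linear": the shift along the world's x, y, z in m, a list of three; "delta_rot": the turn, a rotation vector about the world's x, y, z in rad, a list of three. In form: [{"gripper": gripper, "linear": [dx, dy, dz], "delta_rot": [rx, ry, rz]}, ...]. A call has 1 to 8 rows; each row is the pose to reach, as a shift and turn from the pose commanded when the call began; what a row does not reach only later rows make up. A row lasts 1/10 s, in which the tool goes at most 50 mm and 8.59 degrees, less where a joint would pass 70% of its speed; a pose out of reach is approached as far as the arm can. A call with a gripper value outside its range is refused whole. The fingers move at their own pace and stop on an object; "newtons" is the grip in N (left out, the last holds). Time passes only in rows, so rows that repeat a pose let the fingers close. It gives the time, the measured TCP pose, the force, the opening and the grip force at its end, in the units of the state.
- get_state(): the state, without advancing time (a new reading comes with each control period).
- optics.get_image(name): name is "scene" or "top" or "wrist"; returns a dict with "pixels" (400x640x3 uint8, blue, green, red), "K" (3x3 intrinsics, pixels), "rvec" (rotation vector, rad) and "tvec" (3), from world to camera coordinates, as OpenCV has them; the wrist camera has in their place "T_tool_cam" (4x4, takes a point from camera to tool coordinates, whose origin is the TCP and whose axes are the flange's). Camera axes: x right, y down, z forward; pixel columns grow to the right and rows downward; lengths in m; the calibration is good to about 2 mm. A picture is of the moment at which its call begins: read the wrist's pose just before it. There is no depth.
- sign_off(): hands the job in; it is judged then, once.
The state is a dict: "clock": time; "qpos": joint angles; "qd": joint speeds; "effort": joint torques, N m; "position": TCP position; "ee_rot": TCP orientation; "contact_force": force on the tool from outside, world axes, zero at the start; "moment": the same for the moment, N m; "width": finger opening in m; "gripper_force": force on a finger pad.
Only numpy, scipy, OpenCV 4.12 (cv2) and the standard library are available. Lean on these libraries where they do the work, as an engineer would, in place of code of your own. Each camera call takes 0.05 s, during which the arm holds its last target. There are 200 camera calls.

## Working session

There is one attempt and no reset: what is moved stays moved. The work goes in short steps, Python scripts to look and compute and a tool call to move; the robot and the scene stay as the last step left them, time stands still between calls to the robot, and variables do not carry over. Pictures are saved under pics/ and viewed, at most 10 in all, crops included, and the job is handed in when it is done.

Besides the shell and the picture viewer there is one more tool, called after "Emit:" in YAML: its name, and indented under it one key for each argument. send_rows: Moves the arm, as the interface text tells. Its arguments: {"type":"object","properties":{"increments":{"type":"array"},"newtons":{"type":"number"}},"required":["increments"]}

```bash
mkdir -p pics; cat > h.py <<'E'
import numpy as np,cv2
from rig import get_state,optics
def ray(im,uv):
    R=cv2.Rodrigues(np.array(im["rvec"],float))[0];t=np.array(im["tvec"],float).ravel()
    p=cv2.undistortPoints(np.array([[uv]],float),np.array(im["K"],float),None).ravel()
    return -R.T@t, R.T@np.array([p[0],p[1],1])
def onz(im,uv,z):
    c,d=ray(im,uv);return c+d*(z-c[2])/d[2]
def proj(im,P):
    return cv2.projectPoints(np.array(P,float).reshape(-1,3),np.array(im["rvec"],float),np.array(im["tvec"],float),np.array(im["K"],float),None)[0].reshape(-1,2)
def tri(a,ua,b,ub):
    c1,d1=ray(a,ua);c2,d2=ray(b,ub)
    s=np.linalg.lstsq(np.c_[d1,-d2],c2-c1,rcond=None)[0]
    p,q=c1+d1*s[0],c2+d2*s[1];return (p+q)/2,np.linalg.norm(p-q)
E
python3 - <<'E'
from h import *
import pickle
d={}
for n in("scene","top"):
    d[n]=optics.get_image(n);cv2.imwrite(f"pics/{n}.png",d[n]["pixels"])
    print(n,ray(d[n],(320,200)))
pickle.dump(d,open("i.pkl","wb"));s=get_state();print(s["clock"],s["position"],s["contact_force"],s["width"])
E
```

```text
scene (array([-0.17416713,  0.50005656,  1.02994418]), array([ 0.60474443, -0.34777245, -0.71648161]))
top (array([0.4730337 , 0.07409629, 1.14000455]), array([ 0.12262594, -0.03470132, -0.99185942]))
0.1 [ 0.18069887 -0.54537257  0.23052604] [-0.33495156  0.32536263 -0.48106893] 0.08536079503221393
```

View pics/scene.png

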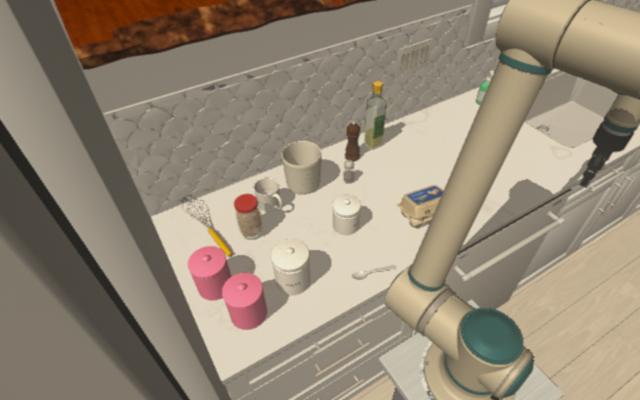

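View pics/top.png

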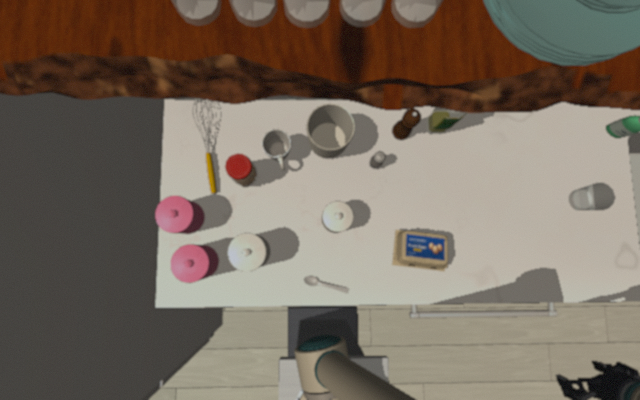

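The scene shows a white small canister at top (338,216) / scene (346,212), and a white large one at top (247,252) / scene (291,262). The egg box is at top (422,248) / scene (422,205).

Candidates for canister_large: white at top (247,252), pink at (190,263) and pink at (175,214). White fits, because the description says plain white and pink is ruled out. I'll confirm in an enlarged crop.

```bash
python3 - <<'E'
from h import *
import pickle
d=pickle.load(open("i.pkl","rb"));T=d["top"]["pixels"];S=d["scene"]["pixels"]
a=lambda im,x,y,w,h,k:cv2.resize(im[y:y+h,x:x+w],None,fx=k,fy=k,interpolation=cv2.INTER_CUBIC)
# top row: top cam 150..470 x 190..280 (2.5x); below: scene large 260..320x230..300, small 320..380x185..245, egg 390..450
t=a(T,150,190,320,90,2.5)
b=np.hstack([a(S,255,232,66,66,4),a(S,315,185,66,66,4),a(S,390,175,66,66,4)])
c=np.zeros((t.shape[0]+b.shape[0],800,3),np.uint8);c[:t.shape[0],:800]=t;c[t.shape[0]:,:b.shape[1]]=b
cv2.imwrite("pics/crop.png",c)
E
```

```text
(no output)
```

View pics/crop.png

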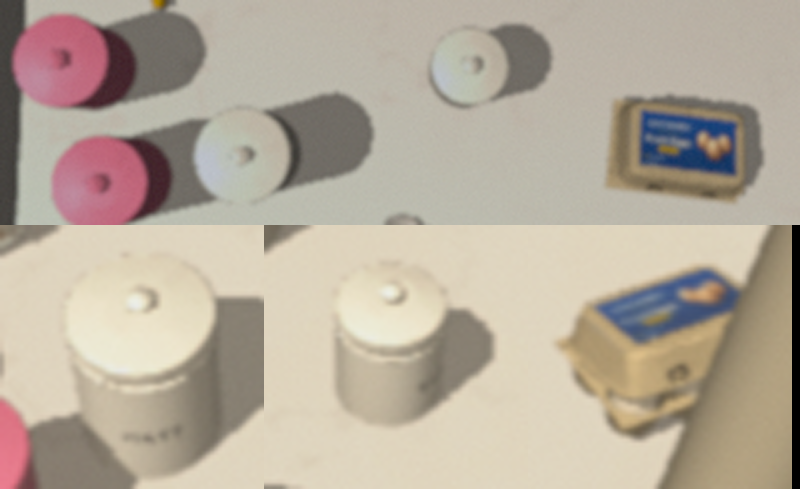

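The crop confirms it: the white large canister has its knob at top (247.2,251.6) / scene (290.2,250.5), with the pink ones beside it. The small knob is at top (338.4,215.6) / scene (347,202). The egg lid is ajar, with its blue patch centred near top (426,247).

```bash
python3 - <<'E'
from h import *
import pickle
d=pickle.load(open("i.pkl","rb"));t,s=d["top"],d["scene"]
print("large",tri(t,(247.2,251.6),s,(290.2,250.5)));print(onz(t,(247.2,251.6),.150))
print("small",tri(t,(338.4,215.6),s,(347,202)));print(onz(t,(338.4,215.6),.120))
T=t["pixels"].astype(int)
m=((T[...,0]-T[...,2]>25)).astype(np.uint8);m[:190]=0;m[285:]=0;m[:,:390]=0;m[:,470:]=0
c=max(cv2.findContours(cv2.morphologyEx(m,cv2.MORPH_CLOSE,np.ones((9,9))),0,2)[0],key=cv2.contourArea)
b=cv2.boxPoints(cv2.minAreaRect(c));print("patch px",b)
for p in b:print(onz(t,p,.085))
# box silhouette: brown
h=cv2.cvtColor(t["pixels"],cv2.COLOR_BGR2HSV)
w=((h[...,1]>70)).astype(np.uint8);w[:200]=0;w[285:]=0;w[:,:380]=0;w[:,470:]=0
c=max(cv2.findContours(w,0,2)[0],key=cv2.contourArea);r=cv2.minAreaRect(c);print("sil",r)
for p in cv2.boxPoints(r):print(p,onz(t,p,.04))
E
```

```text
large (array([0.46100392, 0.23110216, 0.13734577]), np.float64(0.0011303938498826804))
[0.46145165 0.22959906 0.15      ]
small (array([ 0.55666041, -0.01375024,  0.10426614]), np.float64(0.002630091955711497))
[ 0.55610665 -0.01133656  0.12      ]
patch px [[404.5693  254.4462 ]
 [407.12314 234.01543]
 [445.40005 238.80002]
 [442.84622 259.23077]]
[ 0.44903545 -0.19794061  0.085     ]
[ 0.50586884 -0.20726455  0.085     ]
[ 0.49164449 -0.31540108  0.085     ]
[ 0.43483107 -0.30532389  0.085     ]
sil ((420.87030029296875, 249.6023712158203), (53.86381149291992, 34.87710952758789), 6.709836959838867)
[392.08533 263.77472] [ 0.42153926 -0.17207431  0.04      ]
[396.1604 229.1365] [ 0.5217781  -0.18737874  0.04      ]
[449.65527 235.43002] [ 0.50220348 -0.34515778  0.04      ]
[445.5802  270.06824] [ 0.40198762 -0.32799957  0.04      ]
```

Emit:
send_rows:
  increments:
    - {"gripper":1,"linear":[0.03,0.03,0],"delta_rot":[0,0,0]}
    - {"gripper":1,"linear":[0.06,0.06,0],"delta_rot":[0,0,0]}
    - {"gripper":1,"linear":[0.1,0.1,0],"delta_rot":[0,0,0]}
    - {"gripper":1,"linear":[0.13,0.13,0],"delta_rot":[0,0,0]}
    - {"gripper":1,"linear":[0.16,0.16,0],"delta_rot":[0,0,0]}
    - {"gripper":1,"linear":[0.19,0.19,0],"delta_rot":[0,0,0]}
    - {"gripper":1,"linear":[0.22,0.22,-0.02],"delta_rot":[0,0,0]}
    - {"gripper":1,"linear":[0.25,0.25,-0.04],"delta_rot":[0,0,0]}
  newtons: 20

```text
clock: 0.9
position: [0.432, -0.2947, 0.1913]
ee_rot: [0.001, 0.987, 0.159, 0.001]
contact_force: [-0.8, -0.3, 0.3]
width: -0.0001
gripper_force: 0.0
```

Emit:
send_rows:
  increments:
    - {"gripper":1,"linear":[0.02,0.02,-0.02],"delta_rot":[0,0,0]}
    - {"gripper":1,"linear":[0.038,0.04,-0.05],"delta_rot":[0,0,0]}
    - {"gripper":1,"linear":[0.038,0.04,-0.07],"delta_rot":[0,0,0]}
    - {"gripper":1,"linear":[0.038,0.04,-0.07],"delta_rot":[0,0,0]}
    - {"gripper":1,"linear":[0.038,0.04,-0.07],"delta_rot":[0,0,0]}
    - {"gripper":1,"linear":[0.038,0.04,-0.07],"delta_rot":[0,0,0]}

```text
clock: 1.5
position: [0.4693, -0.2569, 0.1225]
ee_rot: [0.001, 0.987, 0.159, 0.001]
contact_force: [0.1, -0.8, -0.4]
width: 0.0005
gripper_force: 0.0
```

Emit:
send_rows:
  increments:
    - {"gripper":1,"linear":[0,0,-0.01],"delta_rot":[0,0,0]}
    - {"gripper":1,"linear":[0,0,-0.02],"delta_rot":[0,0,0]}
    - {"gripper":1,"linear":[0,0,-0.026],"delta_rot":[0,0,0]}
    - {"gripper":1,"linear":[0,0,-0.03],"delta_rot":[0,0,0]}

```text
clock: 1.9
position: [0.4682, -0.2557, 0.0904]
ee_rot: [-0.0, 0.987, 0.159, -0.0]
contact_force: [-0.8, -0.5, 0.0]
width: -0.0003
gripper_force: 0.0
```

```bash
python3 - <<'E'
from h import *
s=get_state();print(s["position"],s["contact_force"],s["clock"])
w=optics.get_image("wrist");t=optics.get_image("top")
p=t["pixels"][180:300,360:480]
cv2.imwrite("pics/near.png",np.hstack([cv2.resize(w["pixels"],(400,250)),cv2.resize(p,(250,250),interpolation=cv2.INTER_CUBIC)]))
E
```

```text
[ 0.46818039 -0.25569295  0.09038389] [-0.82578596 -0.51118924  0.0397476 ] 1.9
```

View pics/near.png

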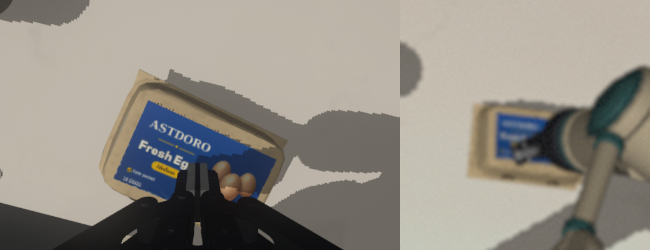

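Fingertips at wrist-crop (200,170) sit over the blue patch near the lid's middle, not yet touching. I'll press gently.

Emit:
send_rows:
  increments:
    - {"gripper":1,"linear":[-0.001,0,-0.003],"delta_rot":[0,0,0]}
    - {"gripper":1,"linear":[-0.002,0,-0.006],"delta_rot":[0,0,0]}
    - {"gripper":1,"linear":[-0.003,0,-0.008],"delta_rot":[0,0,0]}
    - {"gripper":1,"linear":[-0.004,0,-0.01],"delta_rot":[0,0,0]}

```text
clock: 2.4
position: [0.4644, -0.2558, 0.0815]
ee_rot: [-0.0, 0.987, 0.159, -0.0]
contact_force: [-1.8, 0.6, 4.4]
width: -0.0001
gripper_force: 1.8
```

Emit:
send_rows:
  increments:
    - {"gripper":1,"linear":[-0.001,0,-0.002],"delta_rot":[0,0,0]}
    - {"gripper":1,"linear":[-0.002,0,-0.004],"delta_rot":[0,0,0]}
    - {"gripper":1,"linear":[-0.002,0,-0.005],"delta_rot":[0,0,0]}
    - {"gripper":1,"linear":[-0.002,0,-0.005],"delta_rot":[0,0,0]}

```text
clock: 2.8
position: [0.4626, -0.2558, 0.0762]
ee_rot: [-0.0, 0.987, 0.159, -0.0]
contact_force: [-1.3, 0.1, 2.4]
width: 0.0001
gripper_force: 1.2
```

Emit:
send_rows:
  increments:
    - {"gripper":1,"linear":[-0.001,0,-0.002],"delta_rot":[0,0,0]}
    - {"gripper":1,"linear":[-0.001,0,-0.003],"delta_rot":[0,0,0]}
    - {"gripper":1,"linear":[-0.001,0,-0.004],"delta_rot":[0,0,0]}
    - {"gripper":1,"linear":[-0.001,0,-0.004],"delta_rot":[0,0,0]}

```text
clock: 3.2
position: [0.4616, -0.2559, 0.0721]
ee_rot: [-0.0, 0.987, 0.159, -0.0]
contact_force: [-2.7, 0.8, 3.0]
width: 0.0001
gripper_force: 1.5
```

Emit:
send_rows:
  increments:
    - {"gripper":1,"linear":[0,0,-0.001],"delta_rot":[0,0,0]}
    - {"gripper":1,"linear":[0,0,-0.001],"delta_rot":[0,0,0]}

```text
clock: 3.4
position: [0.4617, -0.256, 0.0713]
ee_rot: [0.0, 0.987, 0.159, -0.0]
contact_force: [-2.9, 1.0, 3.0]
width: -0.0
gripper_force: 1.9
```

Emit:
send_rows:
  increments:
    - {"gripper":1,"linear":[0,0,-0.001],"delta_rot":[0,0,0]}
    - {"gripper":1,"linear":[0,0,-0.001],"delta_rot":[0,0,0]}

```text
clock: 3.6
position: [0.4612, -0.2559, 0.0704]
ee_rot: [-0.0, 0.987, 0.159, -0.001]
contact_force: [-4.2, -0.7, 4.8]
width: -0.0001
gripper_force: 3.1
```

Emit:
send_rows:
  increments:
    - {"gripper":1,"linear":[0,0,-0.0007],"delta_rot":[0,0,0]}
    - {"gripper":1,"linear":[0,0,-0.0007],"delta_rot":[0,0,0]}

```text
clock: 3.8
position: [0.4609, -0.2558, 0.07]
ee_rot: [-0.0, 0.987, 0.159, -0.001]
contact_force: [-5.3, 0.4, 8.8]
width: -0.0002
gripper_force: 4.2
```

Stop met, with force rising to 9 N. Lifting off and going to the small canister.

Emit:
send_rows:
  increments:
    - {"gripper":1,"linear":[-0.001,0,0.003],"delta_rot":[0,0,0]}
    - {"gripper":1,"linear":[-0.001,0,0.02],"delta_rot":[0,0,0]}
    - {"gripper":1,"linear":[0,0,0.06],"delta_rot":[0,0,0]}
    - {"gripper":1,"linear":[0.01,0.03,0.1],"delta_rot":[0,0,0]}
    - {"gripper":1,"linear":[0.03,0.07,0.1],"delta_rot":[0,0,0]}
    - {"gripper":1,"linear":[0.045,0.115,0.1],"delta_rot":[0,0,0]}
    - {"gripper":1,"linear":[0.062,0.16,0.1],"delta_rot":[0,0,0]}
    - {"gripper":1,"linear":[0.08,0.205,0.1],"delta_rot":[0,0,0]}

```text
clock: 4.6
position: [0.5431, -0.0491, 0.1698]
ee_rot: [0.0, 0.987, 0.159, 0.001]
contact_force: [1.4, -1.1, -0.2]
width: -0.0
gripper_force: 0.0
```

Emit:
send_rows:
  increments:
    - {"gripper":1,"linear":[0.015,0.038,0],"delta_rot":[0,0,0]}
    - {"gripper":1,"linear":[0.015,0.038,-0.02],"delta_rot":[0,0,0]}
    - {"gripper":1,"linear":[0.015,0.038,-0.02],"delta_rot":[0,0,0]}
    - {"gripper":1,"linear":[0.015,0.038,-0.02],"delta_rot":[0,0,0]}

```text
clock: 5.0
position: [0.5567, -0.0129, 0.1492]
ee_rot: [-0.0, 0.987, 0.159, -0.0]
contact_force: [0.9, 0.1, -0.9]
width: 0.0002
gripper_force: 0.0
```

```bash
python3 - <<'E'
from h import *
s=get_state();print(s["position"],s["contact_force"],s["clock"])
t=optics.get_image("top");w=optics.get_image("wrist");c=optics.get_image("scene")
p=t["pixels"][190:290,370:470];q=c["pixels"][165:265,370:470]
f=lambda i,n:cv2.resize(i,n,interpolation=cv2.INTER_CUBIC)
cv2.imwrite("pics/n2.png",np.vstack([np.hstack([f(p,(300,300)),f(q,(300,300))]),f(w["pixels"][:,80:560],(600,300))[:300]]))
b=w["T_tool_cam"];print(b,w["K"])
cv2.imwrite("w2.png",w["pixels"])
E
```

```text
[ 0.55674072 -0.01291769  0.1492235 ] [ 0.9148246   0.1260875  -0.88399413] 5.0
[[ 6.64353075e-04 -9.48898598e-01 -3.15580432e-01  8.04820651e-02]
 [ 9.99998540e-01  1.33655022e-04  1.70329649e-03 -7.06405869e-04]
 [-1.57407674e-03 -3.15581103e-01  9.48897302e-01 -1.43550520e-01]
 [ 0.00000000e+00  0.00000000e+00  0.00000000e+00  1.00000000e+00]] [[346.76522564   0.         315.66340911]
 [  0.         346.76522564 209.03687919]
 [  0.           0.           1.        ]]
```

View pics/n2.png

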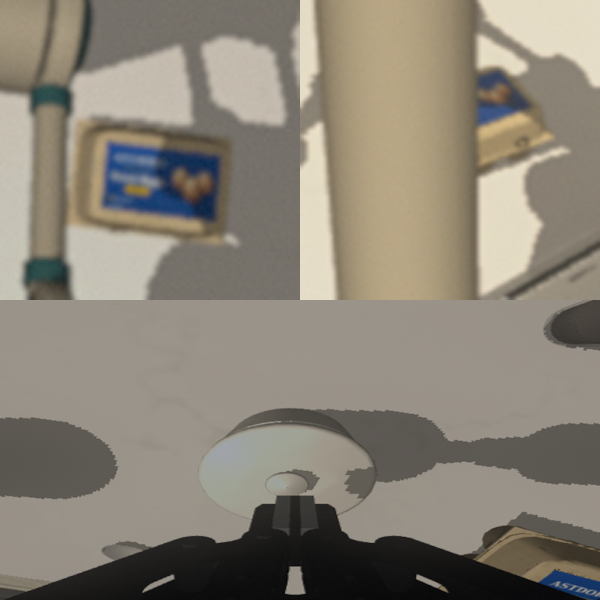

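The egg lid now lies flat at top view (415,250). The wrist view shows the small knob at about pixel (309,243), just ahead of the fingertips.

```bash
cat >> h.py <<'E'
def wray(w,s,uv,z):
    from scipy.spatial.transform import Rotation as R
    q=s["ee_rot"];Rt=R.from_quat([q[1],q[2],q[3],q[0]]).as_matrix();T=np.array(w["T_tool_cam"])
    p=cv2.undistortPoints(np.array([[uv]],float),np.array(w["K"],float),None).ravel()
    c=Rt@T[:3,3]+s["position"];d=Rt@T[:3,:3]@np.array([p[0],p[1],1])
    return c+d*(z-c[2])/d[2]
E
python3 - <<'E'
from h import *
s=get_state();w=optics.get_image("wrist")
for uv in [(309,243),(309,248)]:
    print(wray(w,s,uv,.12))
i=cv2.cvtColor(w["pixels"],cv2.COLOR_BGR2GRAY)
# lid rim ellipse: left/right extremes and top at rim z ~ .10
for uv in [(80+200*.8,(470-300)*4/3),(80+376*.8,(470-300)*4/3)]:print("rim",wray(w,s,uv,.105))
cv2.imwrite("pics/k.png",cv2.resize(w["pixels"][180:300,230:400],None,fx=4,fy=4,interpolation=cv2.INTER_CUBIC))
E
```

```text
[ 0.5589724  -0.00903025  0.12      ]
[ 0.55612932 -0.00995006  0.12      ]
rim [0.54985786 0.03059441 0.105     ]
rim [ 0.57556516 -0.04749733  0.105     ]
```

View pics/k.png

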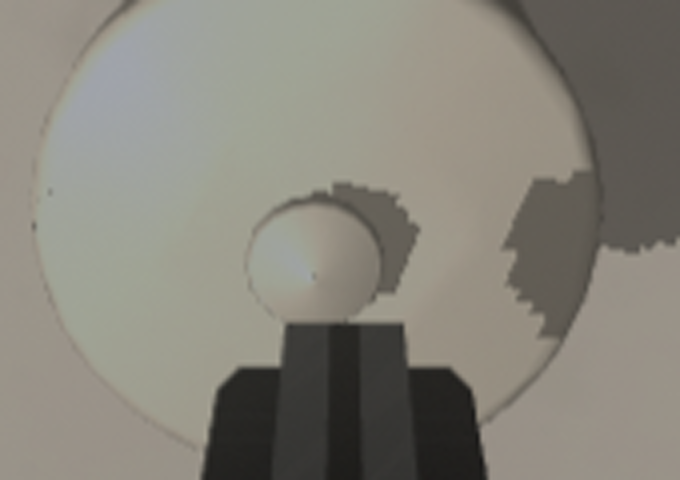

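The knob's apex is at (308,249), which maps to (0.556,-0.010). Shifting +3 mm in y and descending.

Emit:
send_rows:
  increments:
    - {"gripper":1,"linear":[-0.001,0.003,-0.01],"delta_rot":[0,0,0]}
    - {"gripper":1,"linear":[-0.001,0.003,-0.02],"delta_rot":[0,0,0]}
    - {"gripper":1,"linear":[-0.001,0.003,-0.024],"delta_rot":[0,0,0]}
    - {"gripper":1,"linear":[-0.001,0.003,-0.027],"delta_rot":[0,0,0]}
    - {"gripper":1,"linear":[-0.001,0.003,-0.029],"delta_rot":[0,0,0]}
    - {"gripper":1,"linear":[-0.001,0.003,-0.031],"delta_rot":[0,0,0]}

```text
clock: 5.8
position: [0.5559, -0.0099, 0.1185]
ee_rot: [0.0, 0.987, 0.159, 0.0]
contact_force: [-0.1, 0.3, 1.3]
width: 0.0
gripper_force: 0.4
```

Emit:
send_rows:
  increments:
    - {"gripper":1,"linear":[0,0,-0.002],"delta_rot":[0,0,0]}
    - {"gripper":1,"linear":[0,0,-0.004],"delta_rot":[0,0,0]}
    - {"gripper":1,"linear":[0,0,-0.005],"delta_rot":[0,0,0]}
    - {"gripper":1,"linear":[0,0,-0.005],"delta_rot":[0,0,0]}

```text
clock: 6.2
position: [0.5559, -0.0099, 0.1138]
ee_rot: [0.0, 0.987, 0.159, 0.0]
contact_force: [0.5, 0.2, 1.9]
width: -0.0002
gripper_force: 0.9
```

Emit:
send_rows:
  increments:
    - {"gripper":1,"linear":[0,0,-0.001],"delta_rot":[0,0,0]}
    - {"gripper":1,"linear":[0,0,-0.002],"delta_rot":[0,0,0]}
    - {"gripper":1,"linear":[0,0,-0.003],"delta_rot":[0,0,0]}
    - {"gripper":1,"linear":[0,0,-0.003],"delta_rot":[0,0,0]}

```text
clock: 6.6
position: [0.5559, -0.0099, 0.1105]
ee_rot: [0.0, 0.987, 0.159, 0.0]
contact_force: [0.1, -0.9, 2.6]
width: -0.0001
gripper_force: 0.9
```

Emit:
send_rows:
  increments:
    - {"gripper":1,"linear":[0,0,-0.001],"delta_rot":[0,0,0]}
    - {"gripper":1,"linear":[0,0,-0.0015],"delta_rot":[0,0,0]}
    - {"gripper":1,"linear":[0,0,-0.0015],"delta_rot":[0,0,0]}

```text
clock: 6.9
position: [0.5559, -0.0099, 0.1091]
ee_rot: [0.0, 0.987, 0.159, 0.0]
contact_force: [0.3, -0.3, 2.5]
width: 0.0005
gripper_force: 0.9
```

Emit:
send_rows:
  increments:
    - {"gripper":1,"linear":[0,0,-0.001],"delta_rot":[0,0,0]}
    - {"gripper":1,"linear":[0,0,-0.001],"delta_rot":[0,0,0]}

```text
clock: 7.1
position: [0.5558, -0.0099, 0.1081]
ee_rot: [0.0, 0.987, 0.159, 0.0]
contact_force: [0.9, -0.4, 2.9]
width: 0.0
gripper_force: 1.1
```

Emit:
send_rows:
  increments:
    - {"gripper":1,"linear":[0,0,-0.001],"delta_rot":[0,0,0]}
    - {"gripper":1,"linear":[0,0,-0.001],"delta_rot":[0,0,0]}

```text
clock: 7.3
position: [0.5559, -0.0099, 0.1073]
ee_rot: [0.0, 0.987, 0.159, 0.0]
contact_force: [-0.1, -0.2, 3.9]
width: 0.0
gripper_force: 1.8
```

Emit:
send_rows:
  increments:
    - {"gripper":1,"linear":[0,0,-0.001],"delta_rot":[0,0,0]}
    - {"gripper":1,"linear":[0,0,-0.001],"delta_rot":[0,0,0]}

```text
clock: 7.5
position: [0.5559, -0.0099, 0.1065]
ee_rot: [0.0, 0.987, 0.159, 0.0]
contact_force: [-0.4, 0.4, 6.2]
width: 0.0001
gripper_force: 2.5
```

Emit:
send_rows:
  increments:
    - {"gripper":1,"linear":[0,0,-0.0005],"delta_rot":[0,0,0]}
    - {"gripper":1,"linear":[0,0,-0.0005],"delta_rot":[0,0,0]}

```text
clock: 7.7
position: [0.556, -0.0099, 0.1062]
ee_rot: [0.0, 0.987, 0.159, 0.0]
contact_force: [-0.4, 0.2, 6.1]
width: 0.0001
gripper_force: 2.8
```

Emit:
send_rows:
  increments:
    - {"gripper":1,"linear":[0,0,-0.001],"delta_rot":[0,0,0]}
    - {"gripper":1,"linear":[0,0,-0.001],"delta_rot":[0,0,0]}

```text
clock: 7.9
position: [0.556, -0.0099, 0.1054]
ee_rot: [0.0, 0.987, 0.159, 0.0]
contact_force: [-0.2, -0.1, 9.3]
width: -0.0004
gripper_force: 3.5
```

Emit:
send_rows:
  increments:
    - {"gripper":1,"linear":[0,0,0.003],"delta_rot":[0,0,0]}
    - {"gripper":1,"linear":[0,0,0.015],"delta_rot":[0,0,0]}
    - {"gripper":1,"linear":[0,0,0.05],"delta_rot":[0,0,0]}
    - {"gripper":1,"linear":[0,0,0.09],"delta_rot":[0,0,0]}
    - {"gripper":1,"linear":[-0.01,0.03,0.09],"delta_rot":[0,0,0]}
    - {"gripper":1,"linear":[-0.03,0.07,0.09],"delta_rot":[0,0,0]}
    - {"gripper":1,"linear":[-0.045,0.115,0.09],"delta_rot":[0,0,0]}
    - {"gripper":1,"linear":[-0.062,0.155,0.09],"delta_rot":[0,0,0]}

```text
clock: 8.7
position: [0.4928, 0.1467, 0.1948]
ee_rot: [-0.0, 0.987, 0.159, -0.0]
contact_force: [0.4, 0.6, 0.5]
width: 0.0
gripper_force: 0.0
```

Emit:
send_rows:
  increments:
    - {"gripper":1,"linear":[-0.016,0.04,0],"delta_rot":[0,0,0]}
    - {"gripper":1,"linear":[-0.033,0.083,-0.015],"delta_rot":[0,0,0]}
    - {"gripper":1,"linear":[-0.033,0.083,-0.015],"delta_rot":[0,0,0]}
    - {"gripper":1,"linear":[-0.033,0.083,-0.015],"delta_rot":[0,0,0]}

```text
clock: 9.1
position: [0.4598, 0.2287, 0.1793]
ee_rot: [0.0, 0.987, 0.161, -0.001]
contact_force: [0.1, 0.1, 0.0]
width: 0.0001
gripper_force: 0.0
```

```bash
python3 - <<'E'
from h import *
s=get_state();print(s["position"],s["contact_force"],s["clock"])
w=optics.get_image("wrist");t=optics.get_image("top")
f=lambda i,k:cv2.resize(i,None,fx=k,fy=k,interpolation=cv2.INTER_CUBIC)
a=f(w["pixels"][180:300,230:400],4);b=f(t["pixels"][190:285,300:470],4)
cv2.imwrite("pics/k2.png",np.vstack([a[:300],b[:300]]))
E
```

```text
[0.45982313 0.22872986 0.17933594] [0.14722307 0.10147985 0.04902038] 9.1
```

View pics/k2.png

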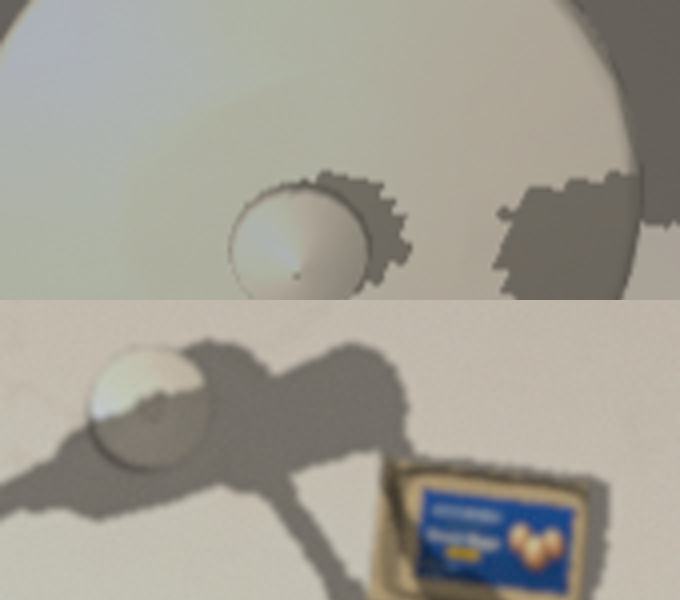

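The large knob's apex is at wrist pixel (304,249). The small canister and the egg box stand undisturbed in the top view.

```bash
python3 - <<'E'
from h import *
s=get_state();w=optics.get_image("wrist");t=optics.get_image("top")
print(wray(w,s,(304.3,248.8),.149))
h=cv2.cvtColor(t["pixels"],cv2.COLOR_BGR2HSV)
k=((h[...,1]>70)).astype(np.uint8);k[:200]=0;k[285:]=0;k[:,:380]=0;k[:,470:]=0
c=max(cv2.findContours(k,0,2)[0],key=cv2.contourArea);print("egg sil",cv2.minAreaRect(c))
E
```

```text
[0.45856822 0.23352985 0.149     ]
egg sil ((419.7305908203125, 250.31752014160156), (51.744380950927734, 34.28065490722656), 6.632514476776123)
```

Emit:
send_rows:
  increments:
    - {"gripper":1,"linear":[-0.001,0.004,-0.01],"delta_rot":[0,0,0]}
    - {"gripper":1,"linear":[-0.001,0.004,-0.02],"delta_rot":[0,0,0]}
    - {"gripper":1,"linear":[-0.001,0.004,-0.024],"delta_rot":[0,0,0]}
    - {"gripper":1,"linear":[-0.001,0.004,-0.027],"delta_rot":[0,0,0]}
    - {"gripper":1,"linear":[-0.001,0.004,-0.029],"delta_rot":[0,0,0]}
    - {"gripper":1,"linear":[-0.001,0.004,-0.031],"delta_rot":[0,0,0]}

```text
clock: 9.9
position: [0.4598, 0.2321, 0.1486]
ee_rot: [0.0, 0.987, 0.159, 0.0]
contact_force: [-0.1, 0.0, 2.0]
width: 0.0001
gripper_force: 1.0
```

Emit:
send_rows:
  increments:
    - {"gripper":1,"linear":[0,0,-0.002],"delta_rot":[0,0,0]}
    - {"gripper":1,"linear":[0,0,-0.004],"delta_rot":[0,0,0]}
    - {"gripper":1,"linear":[0,0,-0.006],"delta_rot":[0,0,0]}
    - {"gripper":1,"linear":[0,0,-0.007],"delta_rot":[0,0,0]}
    - {"gripper":1,"linear":[0,0,-0.007],"delta_rot":[0,0,0]}

```text
clock: 10.4
position: [0.4598, 0.2321, 0.1416]
ee_rot: [0.0, 0.987, 0.159, 0.0]
contact_force: [-0.6, -0.4, 3.6]
width: 0.0
gripper_force: 1.0
```

Emit:
send_rows:
  increments:
    - {"gripper":1,"linear":[0,0,-0.001],"delta_rot":[0,0,0]}
    - {"gripper":1,"linear":[0,0,-0.002],"delta_rot":[0,0,0]}
    - {"gripper":1,"linear":[0,0,-0.002],"delta_rot":[0,0,0]}

```text
clock: 10.7
position: [0.4598, 0.2321, 0.1395]
ee_rot: [0.0, 0.987, 0.159, -0.0]
contact_force: [-0.6, -1.0, 2.2]
width: -0.0001
gripper_force: 1.1
```

Emit:
send_rows:
  increments:
    - {"gripper":1,"linear":[0,0,-0.001],"delta_rot":[0,0,0]}
    - {"gripper":1,"linear":[0,0,-0.002],"delta_rot":[0,0,0]}
    - {"gripper":1,"linear":[0,0,-0.002],"delta_rot":[0,0,0]}

```text
clock: 11.0
position: [0.4598, 0.2321, 0.1376]
ee_rot: [0.0, 0.987, 0.159, 0.0]
contact_force: [-0.4, -1.4, 4.3]
width: -0.0004
gripper_force: 1.7
```

Emit:
send_rows:
  increments:
    - {"gripper":1,"linear":[0,0,-0.001],"delta_rot":[0,0,0]}
    - {"gripper":1,"linear":[0,0,-0.001],"delta_rot":[0,0,0]}

```text
clock: 11.2
position: [0.4598, 0.2321, 0.1368]
ee_rot: [0.0, 0.987, 0.159, 0.0]
contact_force: [-1.1, -1.3, 4.9]
width: -0.0001
gripper_force: 2.5
```

Emit:
send_rows:
  increments:
    - {"gripper":1,"linear":[0,0,-0.001],"delta_rot":[0,0,0]}
    - {"gripper":1,"linear":[0,0,-0.001],"delta_rot":[0,0,0]}

```text
clock: 11.4
position: [0.4599, 0.2321, 0.1361]
ee_rot: [0.0, 0.987, 0.159, 0.0]
contact_force: [-1.2, -2.0, 6.6]
width: 0.0004
gripper_force: 3.3
```

Emit:
send_rows:
  increments:
    - {"gripper":1,"linear":[0,0,-0.001],"delta_rot":[0,0,0]}
    - {"gripper":1,"linear":[0,0,-0.001],"delta_rot":[0,0,0]}

```text
clock: 11.6
position: [0.4599, 0.2321, 0.1353]
ee_rot: [0.0, 0.987, 0.159, 0.0]
contact_force: [-1.9, -1.2, 7.4]
width: -0.0002
gripper_force: 4.1
```

Emit:
send_rows:
  increments:
    - {"gripper":1,"linear":[0,0,0.003],"delta_rot":[0,0,0]}
    - {"gripper":1,"linear":[0,0,0.015],"delta_rot":[0,0,0]}
    - {"gripper":1,"linear":[0,0,0.05],"delta_rot":[0,0,0]}
    - {"gripper":1,"linear":[0,0,0.09],"delta_rot":[0,0,0]}
    - {"gripper":1,"linear":[-0.02,-0.04,0.09],"delta_rot":[0,0,0]}
    - {"gripper":1,"linear":[-0.04,-0.08,0.09],"delta_rot":[0,0,0]}
    - {"gripper":1,"linear":[-0.06,-0.12,0.09],"delta_rot":[0,0,0]}
    - {"gripper":1,"linear":[-0.08,-0.16,0.09],"delta_rot":[0,0,0]}

```text
clock: 12.4
position: [0.379, 0.0711, 0.225]
ee_rot: [0.0, 0.987, 0.16, 0.001]
contact_force: [0.3, -1.3, 1.4]
width: -0.0
gripper_force: 0.0
```

Emit:
send_rows:
  increments:
    - {"gripper":1,"linear":[0,-0.045,-0.01],"delta_rot":[0,0,0]}
    - {"gripper":1,"linear":[0,-0.09,-0.04],"delta_rot":[0,0,0]}
    - {"gripper":1,"linear":[0,-0.135,-0.05],"delta_rot":[0,0,0]}
    - {"gripper":1,"linear":[-0.03,-0.18,-0.06],"delta_rot":[0,0,0]}
    - {"gripper":1,"linear":[-0.06,-0.22,-0.08],"delta_rot":[0,0,0]}
    - {"gripper":1,"linear":[-0.06,-0.26,-0.1],"delta_rot":[0,0,0]}
    - {"gripper":1,"linear":[-0.06,-0.28,-0.1],"delta_rot":[0,0,0]}
    - {"gripper":1,"linear":[-0.06,-0.28,-0.1],"delta_rot":[0,0,0]}

```text
clock: 13.2
position: [0.3202, -0.211, 0.1246]
ee_rot: [0.001, 0.988, 0.157, 0.0]
contact_force: [0.0, -0.2, 0.5]
width: -0.0003
gripper_force: 0.0
```

```bash
python3 - <<'E'
from h import *
s=get_state();print(s["position"],s["contact_force"],s["clock"])
w=optics.get_image("wrist");t=optics.get_image("top");c=optics.get_image("scene")
f=lambda i,n:cv2.resize(i,n,interpolation=cv2.INTER_CUBIC)
cv2.imwrite("pics/v.png",np.vstack([f(w["pixels"][:320],(640,320)),np.hstack([f(c["pixels"][180:310,230:460],(460,260)),f(t["pixels"][210:300,380:442],(180,260))])]))
E
```

```text
[ 0.32016178 -0.2109578   0.12455954] [ 0.04112436 -0.23369899  0.48229653] 13.2
```

View pics/v.png

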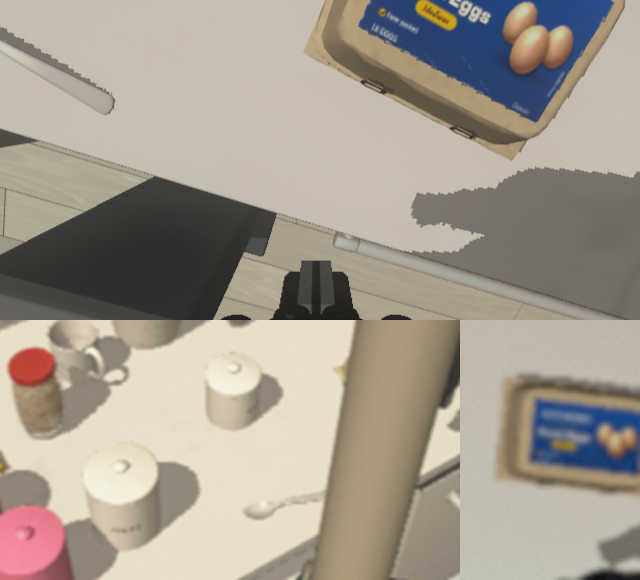

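Both canister lids are seated and the egg flange looks closed. A light re-touch of the egg lid will confirm its stop, since some lateral force muddied the first reading.

Emit:
send_rows:
  increments:
    - {"gripper":1,"linear":[0.045,-0.015,0],"delta_rot":[0,0,0]}
    - {"gripper":1,"linear":[0.09,-0.03,0],"delta_rot":[0,0,0]}
    - {"gripper":1,"linear":[0.125,-0.045,-0.01],"delta_rot":[0,0,0]}
    - {"gripper":1,"linear":[0.14,-0.045,-0.02],"delta_rot":[0,0,0]}
    - {"gripper":1,"linear":[0.14,-0.045,-0.035],"delta_rot":[0,0,0]}
    - {"gripper":1,"linear":[0.14,-0.045,-0.046],"delta_rot":[0,0,0]}
    - {"gripper":1,"linear":[0.14,-0.045,-0.05],"delta_rot":[0,0,0]}
    - {"gripper":1,"linear":[0.14,-0.045,-0.05],"delta_rot":[0,0,0]}

```text
clock: 14.15
position: [0.4588, -0.2517, 0.0742]
ee_rot: [-0.001, 0.987, 0.16, -0.001]
contact_force: [-0.0, -0.2, 0.9]
width: 0.0001
gripper_force: 0.0
```

Emit:
send_rows:
  increments:
    - {"gripper":1,"linear":[0,0,-0.002],"delta_rot":[0,0,0]}
    - {"gripper":1,"linear":[0,0,-0.003],"delta_rot":[0,0,0]}
    - {"gripper":1,"linear":[0,0,-0.003],"delta_rot":[0,0,0]}

```text
clock: 14.45
position: [0.4597, -0.253, 0.072]
ee_rot: [0.0, 0.987, 0.159, 0.0]
contact_force: [-0.2, -0.3, -0.3]
width: 0.0002
gripper_force: 0.0
```

Emit:
send_rows:
  increments:
    - {"gripper":1,"linear":[0,0,-0.001],"delta_rot":[0,0,0]}
    - {"gripper":1,"linear":[0,0,-0.001],"delta_rot":[0,0,0]}

```text
clock: 14.65
position: [0.4597, -0.2531, 0.0709]
ee_rot: [0.0, 0.987, 0.159, 0.0]
contact_force: [-1.1, 0.0, 1.4]
width: -0.0001
gripper_force: 1.0
```

Emit:
send_rows:
  increments:
    - {"gripper":1,"linear":[0,0,-0.001],"delta_rot":[0,0,0]}
    - {"gripper":1,"linear":[0,0,-0.001],"delta_rot":[0,0,0]}

```text
clock: 14.85
position: [0.4592, -0.253, 0.07]
ee_rot: [0.0, 0.987, 0.159, -0.001]
contact_force: [-3.5, -1.0, 6.9]
width: 0.0002
gripper_force: 3.0
```

Emit:
send_rows:
  increments:
    - {"gripper":1,"linear":[0,0,-0.001],"delta_rot":[0,0,0]}
    - {"gripper":1,"linear":[0,0,-0.001],"delta_rot":[0,0,0]}

```text
clock: 15.05
position: [0.4588, -0.253, 0.0693]
ee_rot: [0.0, 0.987, 0.159, -0.001]
contact_force: [-3.9, 0.3, 8.7]
width: -0.0001
gripper_force: 4.5
```

Emit:
send_rows:
  increments:
    - {"gripper":1,"linear":[0,0,-0.0005],"delta_rot":[0,0,0]}
    - {"gripper":1,"linear":[0,0,-0.0005],"delta_rot":[0,0,0]}

```text
clock: 15.25
position: [0.4587, -0.253, 0.0691]
ee_rot: [0.0, 0.987, 0.16, -0.001]
contact_force: [-5.0, 0.8, 10.3]
width: -0.0
gripper_force: 5.2
```

The force is elastic from first contact, so the egg lid was already shut. Retreating.

Emit:
send_rows:
  increments:
    - {"gripper":1,"linear":[0,0,0.003],"delta_rot":[0,0,0]}
    - {"gripper":1,"linear":[0,0,0.02],"delta_rot":[0,0,0]}
    - {"gripper":1,"linear":[0,0,0.06],"delta_rot":[0,0,0]}
    - {"gripper":1,"linear":[0,0,0.1],"delta_rot":[0,0,0]}
    - {"gripper":1,"linear":[-0.02,-0.04,0.13],"delta_rot":[0,0,0]}
    - {"gripper":1,"linear":[-0.04,-0.08,0.15],"delta_rot":[0,0,0]}
    - {"gripper":1,"linear":[-0.06,-0.12,0.15],"delta_rot":[0,0,0]}
    - {"gripper":1,"linear":[-0.08,-0.15,0.15],"delta_rot":[0,0,0]}

```text
clock: 16.05
position: [0.3795, -0.4058, 0.2192]
ee_rot: [0.002, 0.987, 0.159, 0.001]
contact_force: [0.1, 0.5, -0.6]
width: 0.0003
gripper_force: 0.0
```

Emit:
send_rows:
  increments:
    - {"gripper":1,"linear":[0,0,0],"delta_rot":[0,0,0]}
    - {"gripper":1,"linear":[0,0,0],"delta_rot":[0,0,0]}

```text
clock: 16.25
position: [0.3794, -0.403, 0.2176]
ee_rot: [-0.001, 0.987, 0.158, 0.0]
contact_force: [0.5, 0.8, 0.5]
width: 0.0001
gripper_force: 0.0
```

```bash
python3 - <<'E'
from h import *
import pickle
d=pickle.load(open("i.pkl","rb"));t=optics.get_image("top")
for i in(d["top"],t):
    h=cv2.cvtColor(i["pixels"],cv2.COLOR_BGR2HSV)
    k=((h[...,1]>70)).astype(np.uint8);k[:200]=0;k[285:]=0;k[:,:380]=0;k[:,470:]=0
    print(cv2.minAreaRect(max(cv2.findContours(k,0,2)[0],key=cv2.contourArea)))
from rig import sign_off
print(sign_off())
E
```

```text
((420.87030029296875, 249.6023712158203), (53.86381149291992, 34.87710952758789), 6.709836959838867)
((419.786865234375, 249.98992919921875), (51.74885940551758, 33.6949462890625), 6.519801616668701)
the job is handed in; nothing more can be done
None
```

I pressed the egg box, then the small canister lid, then the large one, each until it met its stop. I touched the egg lid once more afterwards to confirm it was shut, then handed the job in at about 16 s with the robot touching nothing. The result of the judging was not shown.

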